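# Unstack the delivered groceries onto their display trays

### The job

On the shop counter a carton, a square tin, a can and a small jar stand stacked on one another. Working from the top of the stack down, set each one upright and flat in the white display tray of its own shape and size (jar in the small round tray, can in the larger round one, tin in the square one, carton in the oblong one, the last two squared up with their trays). Set them down gently without dropping or tipping any, and leave the roll of tape and the sauce bottle where they stand.

Things in the scene. Friction and masses are not known exactly. Their poses are not given: they have to be found in the camera images.
- jar: small upright amber glass jar with a black lid, a cylinder 36 mm in diameter, 50 mm high; at the start on top of the stack, standing on the can. Origin: centre of its underside; z up. About 80 g.
- can: round steel food can with a paper label, a cylinder 54 mm in diameter, 52 mm high; at the start second from the top, standing on the tin. Origin: centre of its underside; z up. About 140 g.
- tin: square metal tin with straight sides, 62 x 62 mm (x, y), 50 mm high; at the start third from the top, standing on the carton. Origin: centre of its underside; x and y along its sides, z up. About 160 g.
- carton: oblong cardboard carton, 130 mm long (x) by 66 mm wide (y), 45 mm high, rigid; at the start the bottom of the stack, on the counter. Grip it across the 66 mm. Origin: centre of its underside; z up. About 300 g.
- jar_tray: small round white enamel tray fixed to the counter: inside diameter 52 mm, outside 60 mm, floor 4 mm above the counter, rim 10 mm above the counter. For the jar. Origin: centre of its underside, at counter height; z up.
- can_tray: larger round white enamel tray fixed to the counter: inside diameter 72 mm, outside 80 mm, floor 4 mm above the counter, rim 10 mm above the counter. For the can. Origin: centre of its underside, at counter height; z up.
- tin_tray: square white enamel tray fixed to the counter: inside 80 x 80 mm (x, y), outside 88 x 88 mm, floor 4 mm above the counter, rim 10 mm above the counter. For the tin, in any of its four quarter turns. Origin: centre of its underside, at counter height; z up.
- carton_tray: oblong white enamel tray fixed to the counter: inside 148 mm (x) by 84 mm (y), outside 156 x 92 mm, floor 4 mm above the counter, rim 10 mm above the counter. For the carton, long side along the tray's long side (x), either way round. Origin: centre of its underside, at counter height; z up.
- tape_roll: bystander: roll of brown packing tape lying flat on the counter, 80 mm in diameter, 24 mm high, hole 60 mm. Origin: centre of its underside. Not to be disturbed.
- sauce_bottle: bystander: upright green glass sauce bottle, 60 mm in diameter, 190 mm high, at the robot's right edge of the work. Origin: centre of its underside. Not to be disturbed.
Not all that is in view belongs to the job. What is shaped like the carton but pink or purple is not meant.

How it is judged:
By the outcome, as a careful person would: the job done as asked, in the order asked, and still so for the second after the job is handed in, with the robot touching nothing.
It also fails if it takes over 128 s, if anything falls off the work surface, if the arm or the gripper's body presses on something with over 40 N, if the wrist force passes 120 N, or if a joint passes its speed limit or range.

### The arm

A 6-joint arm with a two-finger parallel gripper is mounted at the origin on the work surface. World frame = base frame: x ahead of the robot, y to its left, z up, the work surface at z = 0. Lengths are in mm, angles in rad, forces in N, time in s.
With the tool pointing down it reaches from about 350 to 875 mm from the base axis. Payload 15.5 kg.
Tool frame: the origin (TCP) lies between the finger pads; the fingertips stand 11 mm ahead of it and the grasp point (between the pads) lies 8 mm behind it; x points along the fingers, z is the direction in which the jaws open and shut, and the axes are right-handed (so a half turn about x gives the same grasp; the last joint's range is limited). The gripper opens to 85 mm and grips with 20 to 120 N. Pads are 22 mm wide; open, the fingers measure 114 mm over their backs; the gripper's body (76 mm by 85 mm) begins 54 mm behind the grasp point. The pads swing forward as they close: fully open they stand 13 mm farther back than shut.
Start: joints at [-1.286, 0.494, 1.345, -0, 1.302, -0.096], TCP at [232.291, -580.231, 219.277] pointing down, gripper open.
Joint ranges: [-2.91, 2.91], [-0.82, 2.16], [0.22, 2.67], [-1.22, 4.37], [0.12, 2.79], [-3.08, 3.08]. Speed limits (rad/s): [1.89, 1.89, 2.57, 3.01, 3.01, 3.01].

### API

Orientations are given as a rotation vector (axis times angle).
In Python, from plant import ctrl, grab_frame, spotter gives the robot as it stands.
- The arm moves only by the tool carry_out, never from a script. Its argument "steps" is a list of rows, each a list of 7 numbers: the closure in counts, from 0 (fully open) to 255 (shut), then the shift along the tool's x, y, z in units of 40 mm (1.0 is 40 mm), then the turn, a rotation vector about the tool's x, y, z in units of 8 degrees (1.0 is 8 degrees). A call has 1 to 20 rows; each row shifts and turns the commanded pose from where the row before left it, along the tool's axes as they then stand; what a row does not reach is not made up. A row lasts 1/10 s, in which the tool goes at most 50 mm and 8.59 degrees, less where a joint would pass 70% of its speed; a pose out of reach is approached as far as the arm can. A call is refused whole if a number of a shift passes 1 or a number of a turn 1, either way. A call with a gripper value outside its range is refused whole. The fingers move at their own pace and stop on an object; "squeeze" is the grip in N (left out, the last holds). Time passes only in rows, so rows that do not move let the fingers close. It gives the time, the measured TCP pose, the force and the opening at its end, in the units of the state.
- ctrl.get_obs(): the state, without advancing time (a new reading comes with each control period).
- grab_frame(name): name is "side" or "top" or "wrist"; returns a dict with "image" (420x560x3 uint8, red, green, blue), "K" (3x3 intrinsics, pixels), "R" (3x3) and "t" (3): a world point X has camera coordinates R X + t. Camera axes: x right, y down, z forward; pixel columns grow to the right and rows downward; lengths in mm; the calibration is good to about 2 mm. The wrist camera is an equidistant fisheye: a pixel r from the principal point sees the ray r / f radians off the axis. A picture is of the moment at which its call begins. There is no depth.
- ctrl.close_job(): hands the job in, once; it reports no verdict.
Trained networks look in the newest picture that a camera, given by its name, has taken for a name from the list of things; names that differ only in an ending like _2 or _b are one class to them, and where a whole thing is asked for, a point or a joint stands for the part that bears it (a point fixed in the world has none). Each returns a list of dicts, best first, with "score" (0 to 1); they miss things now and then, are a little off and sometimes report something else, mostly with a low value. They report only what shows in the picture. A call takes as long as a camera call. They do not tell look-alikes from the thing itself.
- spotter.regions_of(camera, thing): "mask" (420x560 bool, what is visible of it).
- spotter.mark_of(camera, thing): "point" ([x, y, z] in mm, in world coordinates, good to about 4 mm: a listed point, or the origin of a listed thing).
The state is a dict: "time_s": time; "q": joint angles; "dq": joint speeds; "joint_torque": joint torques, N m; "ee_pos": TCP position; "tcp_rot": TCP orientation; "contact_force": force on the tool from outside, world axes, zero at the start; "wrist_torque": the same for the moment, N m; "grip_width": finger opening in mm.
Only numpy, scipy, OpenCV 4.12 (cv2) and the standard library are available. Lean on these libraries where they do the work, as an engineer would, in place of code of your own. Each camera call takes 0.05 s, during which the arm holds its last target.

## Working session

There is one attempt and no reset: what is moved stays moved. The work goes in short steps, Python scripts to look and compute and a tool call to move; the robot and the scene stay as the last step left them, time stands still between calls to the robot, and variables do not carry over. Pictures are saved under pics/ and viewed, and the job is handed in when it is done.

Besides the shell and the picture viewer there is one more tool, called after "Call:" as name(argument=value, ...), one argument or row to a line, values as JSON. carry_out: Moves the arm, as the interface text tells. Its arguments: {"type":"object","properties":{"steps":{"type":"array"},"squeeze":{"type":"number"}},"required":["steps"]}

```bash
ls; mkdir -p pics; python3 - <<'E'
from plant import ctrl, grab_frame, spotter
import cv2
o=ctrl.get_obs()
print({k:(v if isinstance(v,float) else [round(float(a),3) for a in v] if hasattr(v,'__len__') else v) for k,v in o.items()})
for n in("side","top","wrist"):
    f=grab_frame(n); cv2.imwrite(f"pics/{n}0.png",f["image"][:,:,::-1]); print(n,f["K"].tolist(),f["R"].round(4).tolist(),f["t"].round(1).tolist())
E
```

```text
pics
{'time_s': 0.0, 'q': [-1.286, 0.494, 1.346, -0.0, 1.302, -0.095], 'dq': [0.001, -0.001, -0.0, -0.001, 0.0, 0.001], 'joint_torque': [-0.001, -88.217, -38.387, -0.0, 0.01, 0.0], 'ee_pos': [232.178, -579.875, 218.702], 'tcp_rot': [0.925, 1.367, -0.924], 'contact_force': [-0.689, 0.04, 0.971], 'wrist_torque': [-0.023, -0.028, 0.014], 'grip_width': 85.00251848471942}
side [[497.1522673768665, 0.0, 274.3151622551016], [0.0, 497.1522673768665, 216.78422650744912], [0.0, 0.0, 1.0]] [[-0.9489, -0.315, -0.0197], [-0.2325, 0.7398, -0.6314], [0.2135, -0.5945, -0.7752]] [407.1, 246.5, 1286.2]
top [[480.5002626446389, 0.0, 284.8629369643466], [0.0, 480.5002626446389, 202.53872754592808], [0.0, 0.0, 1.0]] [[-0.0002, -1.0, -0.008], [-0.9929, 0.0012, -0.1193], [0.1193, 0.0079, -0.9928]] [-90.7, 488.1, 1355.8]
wrist [[325.19226210127806, 0.0, 273.7733177554651], [0.0, 325.19226210127806, 211.29520883310164], [0.0, 0.0, 1.0]] [[0.3708, -0.9287, -0.0009], [-0.8909, -0.3559, 0.2822], [-0.2624, -0.1038, -0.9594]] [-624.4, -35.5, 378.2]
```

View pics/side0.png

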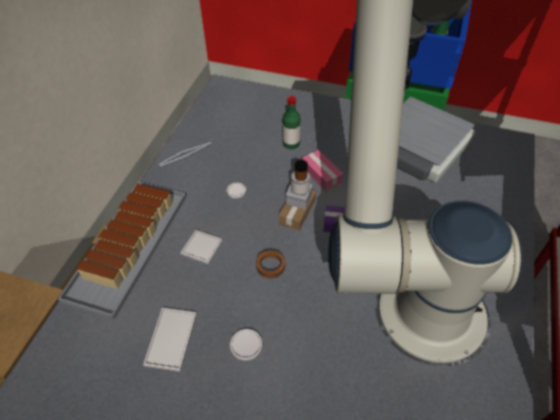

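View pics/top0.png

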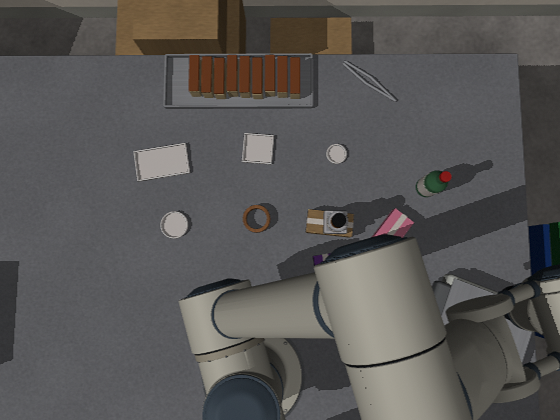

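View pics/wrist0.png

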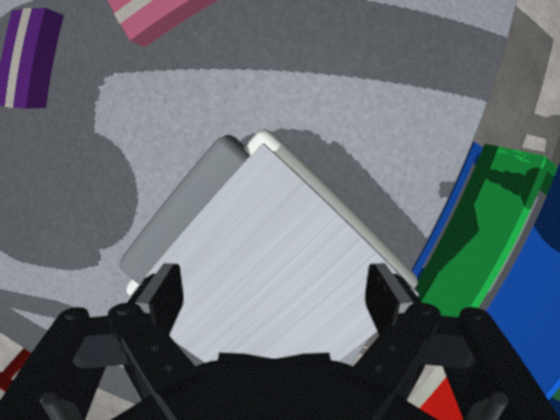

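```bash
python3 - <<'E'
from plant import ctrl, grab_frame, spotter
for cam in ("top","side"):
  for n in ["jar","can","tin","carton","jar_tray","can_tray","tin_tray","carton_tray","tape_roll","sauce_bottle"]:
    r=spotter.mark_of(cam,n)
    print(cam,n,[([round(float(a)) for a in d["point"]],round(d["score"],2)) for d in r][:4])
E
```

```text
top jar [([425, -228, 148], 0.72)]
top can []
top tin [([430, -229, 46], 0.66), ([652, -12, 1], 0.28)]
top carton [([427, -216, 3], 0.81), ([401, -390, 2], 0.76)]
top jar_tray [([442, -8, 3], 0.6), ([638, -242, -1], 0.58)]
top can_tray [([428, 233, -2], 0.69)]
top tin_tray [([426, -215, 3], 0.72), ([650, -8, 2], 0.64)]
top carton_tray [([607, 273, 0], 0.97)]
top tape_roll [([443, -8, 2], 0.7), ([427, 232, 3], 0.29)]
top sauce_bottle []
side jar [([425, -230, 146], 0.78)]
side can [([425, -225, 94], 0.65)]
side tin [([430, -226, 43], 0.87)]
side carton [([402, -389, -5], 0.93), ([280, -216, 0], 0.77), ([428, -222, 2], 0.75)]
side jar_tray [([636, -244, 3], 0.47)]
side can_tray [([428, 235, 2], 0.79)]
side tin_tray [([656, -9, -2], 0.95)]
side carton_tray [([615, 278, -1], 0.75)]
side tape_roll [([442, -6, 1], 0.59)]
side sauce_bottle [([536, -505, -3], 0.86), ([426, -228, 94], 0.3)]
```

The side view shows the stack at about (300,190) and the jar tray at (236,190). The tin tray is at (201,247), the carton tray at (170,338), the can tray at (246,344), the tape at (271,263) and the bottle at (291,125). The carton candidates are brown (top 330,222), pink (top 393,225) and purple (top 318,260). The brown one under the stack fits, so next I enlarge to confirm it.

```bash
python3 - <<'E'
import cv2,numpy as np
t=cv2.imread("pics/top0.png"); s=cv2.imread("pics/side0.png")
a=cv2.resize(t[195:255,290:370],(800,600),interpolation=cv2.INTER_CUBIC); cv2.imwrite("pics/c1.png",a)
b=cv2.resize(s[150:240,260:350],(600,600),interpolation=cv2.INTER_CUBIC); cv2.imwrite("pics/c2.png",b)
E
```

```text
(no output)
```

View pics/c1.png

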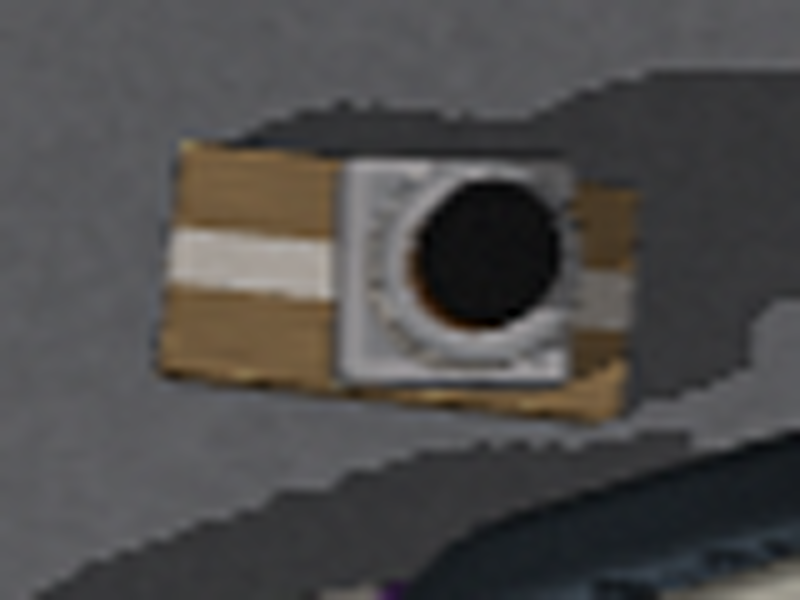

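View pics/c2.png

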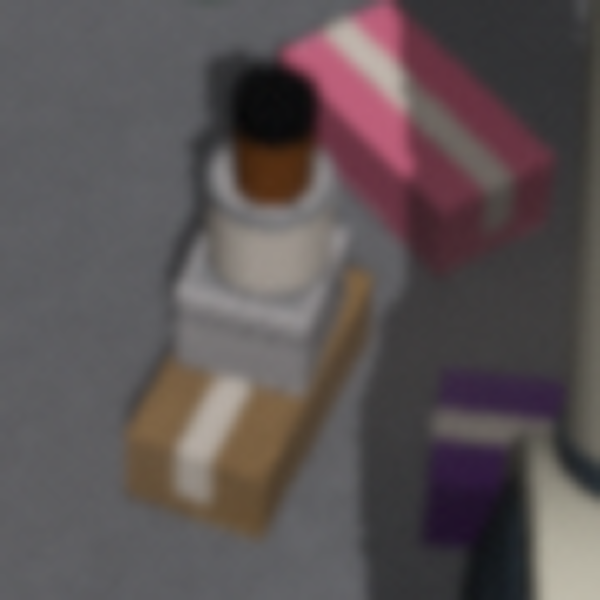

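The crop confirms the brown carton under the tin, with the stack upright. The lid centre is at about top pixel (339,220.5). Next I measure poses with my own code.

```bash
cat > h.py <<'E'
import numpy as np,cv2
def ray(f,u,v,fish=False):
    K,R,t=f["K"],f["R"],f["t"]
    x=(u-K[0,2])/K[0,0]; y=(v-K[1,2])/K[1,1]
    if fish:
        r=np.hypot(x,y); s=np.sin(r)/r if r>1e-9 else 1; d=np.array([x*s,y*s,np.cos(r)])
    else: d=np.array([x,y,1.])
    return -R.T@t, R.T@d
def atz(f,u,v,z,fish=False):
    c,d=ray(f,u,v,fish); return c+d*(z-c[2])/d[2]
def proj(f,X,fish=False):
    p=f["R"]@np.asarray(X,float)+f["t"]
    if fish:
        th=np.arctan2(np.hypot(p[0],p[1]),p[2]); n=np.hypot(p[0],p[1]); q=p[:2]/n*th
    else: q=p[:2]/p[2]
    return q*f["K"][0,0]+f["K"][:2,2]
E
python3 - <<'E'
from h import *
from plant import grab_frame
f=grab_frame("top"); im=f["image"]
g=im.min(axis=2)
def blob(x0,y0,x1,y1,thr):
    m=(g[y0:y1,x0:x1]>thr).astype(np.uint8)
    n,l,s,c=cv2.connectedComponentsWithStats(m)
    i=1+s[1:,4].argmax(); cs,_=cv2.findContours((l==i).astype(np.uint8),0,1)
    c=max(cs,key=cv2.contourArea).reshape(-1,2)+[x0,y0]
    return c
for n,b in dict(jar_tray=(318,136,358,172),can_tray=(152,202,198,246),tin_tray=(235,125,283,173),carton_tray=(125,135,200,190)).items():
    c=blob(*b,130)
    P=np.array([atz(f,u,v,10)[:2] for u,v in c]).astype(np.float32)
    (cx,cy),(w,h),a=cv2.minAreaRect(P); cc,r=cv2.minEnclosingCircle(P)
    print(n,"rect",round(cx,1),round(cy,1),round(w,1),round(h,1),round(a,1),"circ",np.round(cc,1),round(r,1))
def C(x,y,z): return atz(f,(x/10+290)-.5+.05,(y/10+195)-.45,z)[:2].round(1)
print("jar",C(490,253,197))
print("tin",[C(*p,95) for p in ((343,160),(578,160),(572,382),(341,385))])
print("carton",[C(*p,45) for p in ((182,143),(638,186),(622,418),(160,372))])
print("bottle cap",atz(f,446,177,190)[:2])
E
```

```text
jar_tray rect 636.4 -241.4 55.5 56.7 63.2 circ [ 636.4 -241.3] 29.2
can_tray rect 426.4 234.7 76.2 72.9 90.0 circ [426.4 233.8] 39.2
tin_tray rect 653.3 -8.9 86.0 86.8 85.5 circ [653.3  -8.2] 59.8
carton_tray rect 613.3 276.1 91.0 154.4 9.5 circ [613.1 277.2] 88.4
jar [ 423.8 -227.4]
tin [array([ 457.9, -198.2]), array([ 457.8, -262.4]), array([ 397.1, -259.9]), array([ 396.3, -197.1])]
carton [array([ 467.9, -156.2]), array([ 455.5, -285.5]), array([ 389.8, -279.8]), array([ 402.9, -149.6])]
bottle cap [ 533.83802666 -503.77599546]
```

```bash
cat >> h.py <<'E'
from scipy.spatial.transform import Rotation as Rn
def plan(goal,psi,obs):
    """remaining shift (units) in tool frame now, and turn units; psi = jaw yaw deg mod 180"""
    R=Rn.from_rotvec(obs["tcp_rot"]).as_matrix(); p=np.array(obs["ee_pos"])
    z=np.array([np.cos(np.radians(psi)),np.sin(np.radians(psi)),0])
    if z@R[:,2]<0: z=-z
    x=np.array([0,0,-1.]); y=np.cross(z,x); G=np.stack([x,y,z],1)
    tu=Rn.from_matrix(R.T@G).as_rotvec()*180/np.pi/8
    d=np.array(goal)-p
    print("t",obs["time_s"],"pos",p.round(1),"jaw yaw",round(np.degrees(np.arctan2(R[1,2],R[0,2])),2),"tilt",R[:,0].round(4),"grip",round(obs["grip_width"],1),"F",np.round(obs["contact_force"],1))
    print("turn units",tu.round(3),"| world d",d.round(1),"| shift in cur tool",(R.T@d/40).round(3),"| in goal tool",(G.T@d/40).round(3),"q6",round(obs["q"][5],2))
E
python3 - <<'E'
from h import *
from plant import ctrl
plan([424,-227.5,255],0,ctrl.get_obs())
E
```

```text
t 1.2 pos [ 232.3 -580.2  219.3] jaw yaw -68.18 tilt [-0. -0. -1.] grip 85.4 F [-0.1 -0.6  0.2]
turn units [-8.523  0.     0.   ] | world d [191.7 352.7  35.7] | shift in cur tool [-0.893  7.727 -6.405] | in goal tool [-0.893  8.818  4.792] q6 -0.1
```

Call:
carry_out(
  steps=[
    [0,-0.4,0,0,0,0,0],
    [0,-0.5,0,0,0,0,0],
    [0,-0.5,0,0,0,0,0],
    [0,0,0,0,-0.853,0,0],
    [0,0,0,0,-0.853,0,0],
    [0,0,0,0,-0.853,0,0],
    [0,0,0,0,-0.853,0,0],
    [0,0,0,0,-0.853,0,0],
    [0,0,0,0,-0.853,0,0],
    [0,0,0,0,-0.853,0,0],
    [0,0,0,0,-0.853,0,0],
    [0,0,0,0,-0.853,0,0],
    [0,0,0,0,-0.846,0,0],
    [0,0,0,0,0,0,0],
  ],
)

```text
time_s: 2.6
ee_pos: [232.3, -580.2, 275.3]
tcp_rot: [-0.002, 1.571, 0.002]
contact_force: [0.0, 0.2, -0.5]
grip_width: 85.2
```

Call:
carry_out(
  steps=[
    [0,0,0.3,0.16,0,0,0],
    [0,0,0.6,0.32,0,0,0],
    [0,0,0.6,0.32,0,0,0],
    [0,0,0.6,0.32,0,0,0],
    [0,0,0.6,0.32,0,0,0],
    [0,0,0.6,0.32,0,0,0],
    [0,0,0.6,0.32,0,0,0],
    [0,0,0.6,0.32,0,0,0],
    [0,0,0.6,0.32,0,0,0],
    [0,0,0.6,0.32,0,0,0],
    [0,0,0.6,0.32,0,0,0],
    [0,0,0.6,0.32,0,0,0],
    [0,0,0.6,0.32,0,0,0],
    [0,0,0.6,0.32,0,0,0],
    [0,0,0.6,0.32,0,0,0],
    [0,0,0.12,0.152,0,0,0],
    [0,0,0,0,0,0,0],
    [0,0,0,0,0,0,0],
  ],
)

```text
time_s: 4.4
ee_pos: [423.7, -227.7, 275.3]
tcp_rot: [0.001, 1.571, -0.001]
contact_force: [0.2, -0.1, 0.1]
grip_width: 85.2
```

```bash
python3 - <<'E'
from h import *
from plant import ctrl,grab_frame
f=grab_frame("wrist"); cv2.imwrite("pics/w1.png",f["image"][:,:,::-1])
plan([424,-227.5,185],0,ctrl.get_obs())
for X in ([424,-227.5,197],[424,-227.5,250]): print(proj(f,X,True))
g=grab_frame("side"); cv2.imwrite("pics/s1.png",g["image"][:,:,::-1])
E
```

```text
t 4.45 pos [ 423.6 -227.9  275.3] jaw yaw -0.07 tilt [-1.e-04 -2.e-04 -1.e+00] grip 85.5 F [ 1.2  0.6 -0.4]
turn units [-0.009 -0.001  0.001] | world d [  0.4   0.4 -90.3] | shift in cur tool [2.257 0.011 0.011] | in goal tool [2.257 0.01  0.011] q6 -0.62
[273.94190404 215.76335996]
[273.93852309 242.23037904]
```

View pics/w1.png

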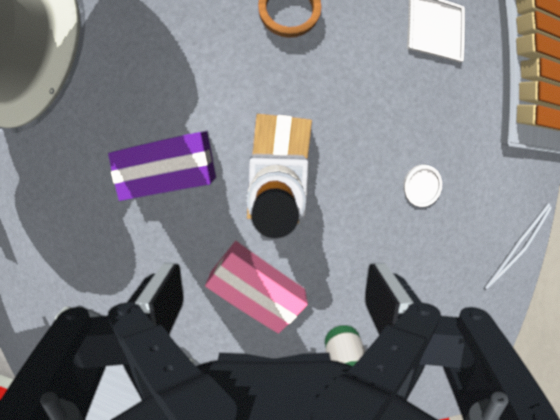

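The wrist view shows the lid at about (274,212), midway between the fingers. The purple and pink look-alikes sit to either side of the brown one.

```bash
python3 - <<'E'
from h import *
from plant import ctrl,grab_frame
f=grab_frame("wrist"); im=f["image"]
m=(im.max(axis=2)<45).astype(np.uint8); m[300:]=0; m[:,:240]=0; m[:,310:]=0
n,l,s,c=cv2.connectedComponentsWithStats(m); i=1+s[1:,4].argmax(); print(s[i],c[i])
cs,_=cv2.findContours((l==i).astype(np.uint8),0,1); P=np.array([atz(f,u,v,197,True)[:2] for u,v in cs[0].reshape(-1,2)],np.float32)
print(cv2.minEnclosingCircle(P),cv2.minAreaRect(P))
E
```

```text
[ 253  189   45   48 1670] [275.05149701 212.40658683]
((424.62640380859375, -225.5418701171875), 18.4670467376709) ((424.6219482421875, -225.7129364013672), (36.56040954589844, 32.961456298828125), 89.87987518310547)
```

Call:
carry_out(
  steps=[
    [0,0.3,0.03,0.022,0,0,0],
    [0,0.6,0,0,0,0,0],
    [0,0.6,0,0,0,0,0],
    [0,0.6,0,0,0,0,0],
    [0,0.4,0,0,0,0,0],
    [0,0.16,0,0,0,0,0],
    [60,0,0,0,0,0,0],
    [120,0,0,0,0,0,0],
    [128,0,0,0,0,0,0],
    [134,0,0,0,0,0,0],
    [140,0,0,0,0,0,0],
    [146,0,0,0,0,0,0],
    [152,0,0,0,0,0,0],
    [160,0,0,0,0,0,0],
    [170,0,0,0,0,0,0],
    [185,0,0,0,0,0,0],
    [185,0,0,0,0,0,0],
  ],
  squeeze=30,
)

```text
time_s: 6.25
ee_pos: [425.0, -226.3, 169.2]
tcp_rot: [-0.0, 1.57, -0.0]
contact_force: [-2.0, 0.7, 6.7]
grip_width: 34.4
```

```bash
python3 - <<'E'
from h import *
from plant import ctrl,grab_frame
f=grab_frame("wrist"); cv2.imwrite("pics/w2.png",f["image"][:,:,::-1])
plan([424,-227.5,185],0,ctrl.get_obs())
E
```

```text
t 6.3 pos [ 424.9 -226.3  169.2] jaw yaw 0.01 tilt [ 4.e-04 -4.e-04 -1.e+00] grip 34.6 F [-1.1 -0.6  6.3]
turn units [0.001 0.003 0.003] | world d [-0.9 -1.2 15.8] | shift in cur tool [-0.394 -0.03  -0.023] | in goal tool [-0.394 -0.03  -0.023] q6 -0.61
```

View pics/w2.png

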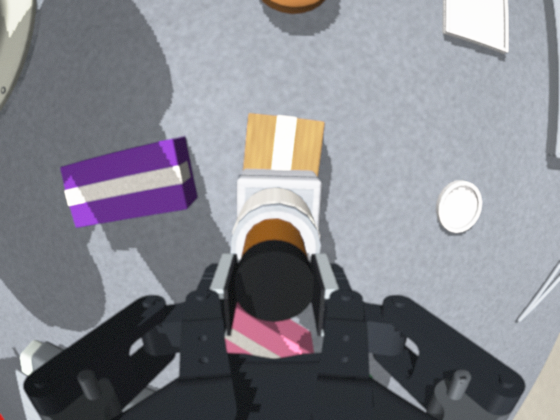

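Call:
carry_out(
  steps=[
    [185,-0.05,0,0,0,0,0],
    [185,-0.1,0,0,0,0,0],
    [185,-0.25,0,0,0,0,0],
    [185,-0.4,0,0,0,0,0],
    [185,-0.4,0,0,0,0,0],
    [185,0,-0.01,0.15,0,0,0],
    [185,0,-0.02,0.3,0,0,0],
    [185,0,-0.04,0.5,0,0,0],
    [185,0,-0.04,0.5,0,0,0],
    [185,0,-0.04,0.5,0,0,0],
    [185,0,-0.04,0.5,0,0,0],
    [185,0,-0.04,0.5,0,0,0],
    [185,0,-0.04,0.5,0,0,0],
    [185,0,-0.04,0.5,0,0,0],
    [185,0,-0.04,0.5,0,0,0],
    [185,0,-0.02,0.4,0,0,0],
    [185,0,-0.02,0.3,0,0,0],
    [185,0,0,0.14,0,0,0],
    [185,0,0,0,0,0,0],
    [185,0,0,0,0,0,0],
  ],
)

```text
time_s: 8.3
ee_pos: [636.1, -241.6, 216.4]
tcp_rot: [0.0, 1.572, 0.0]
contact_force: [0.1, -0.3, -0.3]
grip_width: 34.6
```

```bash
python3 - <<'E'
from h import *
from plant import ctrl,grab_frame
for n in("wrist","side","top"):
  f=grab_frame(n); cv2.imwrite(f"pics/{n}3.png",f["image"][:,:,::-1])
plan([636.5,-242,26],0,ctrl.get_obs())
E
```

```text
t 8.45 pos [ 636.  -241.8  216.9] jaw yaw -0.01 tilt [-2.e-04  0.e+00 -1.e+00] grip 34.6 F [ 0.1  0.2 -0. ]
turn units [-0.001 -0.001 -0.   ] | world d [   0.5   -0.2 -190.9] | shift in cur tool [ 4.774 -0.005  0.013] | in goal tool [ 4.774 -0.005  0.012] q6 -0.45
```

View pics/wrist3.png

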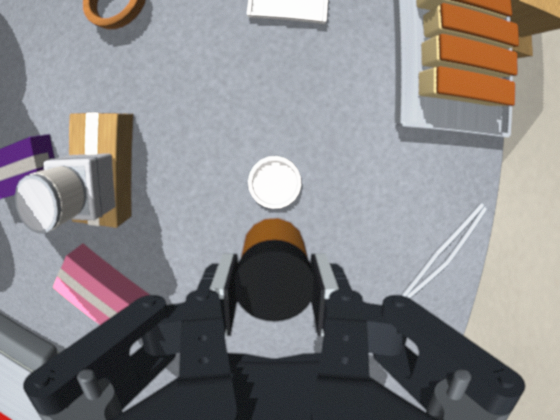

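View pics/side3.png

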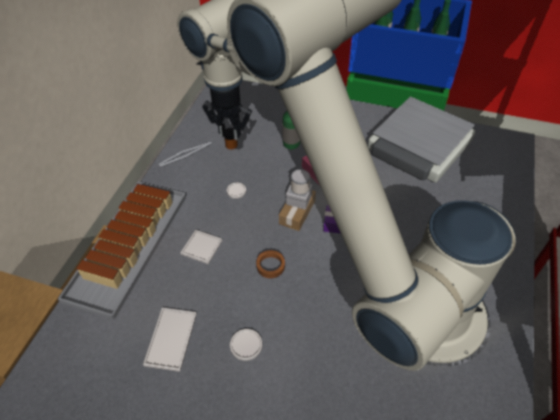

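The jar is held upright, the rest of the stack is undisturbed, and the tray shows at wrist (275,183). I cross-check the tray centre from the wrist camera and measure the can from here too.

```bash
python3 - <<'E'
from h import *
from plant import ctrl,grab_frame
f=grab_frame("wrist"); im=f["image"]
m=(im.min(axis=2)>150).astype(np.uint8); m[225:]=0;m[:150]=0; m[:,:230]=0; m[:,320:]=0
n,l,s,c=cv2.connectedComponentsWithStats(m); i=1+s[1:,4].argmax()
cs,_=cv2.findContours((l==i).astype(np.uint8),0,1); P=np.array([atz(f,u,v,10,True)[:2] for u,v in max(cs,key=len).reshape(-1,2)],np.float32)
print(cv2.minEnclosingCircle(P))
# can in top cam
g=grab_frame("top"); im=g["image"]; cv2.imwrite("pics/c4.png",cv2.resize(im[195:255,290:370,::-1],(800,600),interpolation=cv2.INTER_CUBIC))
E
```

```text
((636.9288940429688, -249.8031768798828), 66.9748764038086)
```

View pics/c4.png

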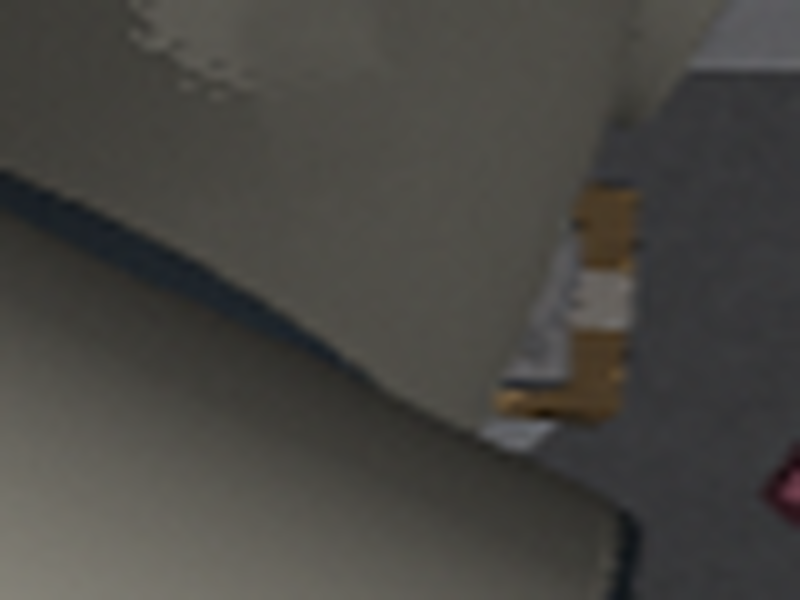

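```bash
python3 - <<'E'
from h import *
from plant import ctrl,grab_frame
f=grab_frame("wrist"); im=f["image"]
for th in (190,205):
  m=(im.min(axis=2)>th).astype(np.uint8); m[225:]=0;m[:145]=0; m[:,:235]=0; m[:,315:]=0
  n,l,s,c=cv2.connectedComponentsWithStats(m); i=1+s[1:,4].argmax()
  cs,_=cv2.findContours((l==i).astype(np.uint8),0,1); P=np.array([atz(f,u,v,10,True)[:2] for u,v in max(cs,key=len).reshape(-1,2)],np.float32)
  print(s[i],cv2.minEnclosingCircle(P))
E
```

```text
[ 247  155   54   53 2238] ((636.0230712890625, -241.1202392578125), 30.73969268798828)
[ 247  155   54   53 2122] ((636.2996826171875, -241.16622924804688), 30.349380493164062)
```

Call:
carry_out(
  steps=[
    [185,0.2,0,0,0,0,0],
    [185,0.4,0,0,0,0,0],
    [185,0.6,0,0,0,0,0],
    [185,0.7,0,0,0,0,0],
    [185,0.7,0,0,0,0,0],
    [185,0.7,0,0,0,0,0],
    [185,0.6,0,0,0,0,0],
    [185,0.4,0,0,0,0,0],
    [185,0.25,0,0,0,0,0],
    [185,0.1,0,0,0,0,0],
    [185,0.02,0,0,0,0,0],
    [185,0.02,0,0,0,0,0],
    [185,0,0,0,0,0,0],
    [185,0,0,0,0,0,0],
  ],
)

```text
time_s: 10.0
ee_pos: [636.8, -242.0, 30.0]
tcp_rot: [-0.0, 1.57, -0.0]
contact_force: [-0.4, 0.1, -0.4]
grip_width: 34.6
```

```bash
python3 - <<'E'
from h import *
from plant import ctrl,grab_frame
f=grab_frame("wrist"); cv2.imwrite("pics/w5.png",f["image"][:,:,::-1])
plan([636.3,-241.5,26],0,ctrl.get_obs())
E
```

```text
t 10.05 pos [ 636.7 -241.9   29.8] jaw yaw 0.0 tilt [ 7.e-04 -3.e-04 -1.e+00] grip 35.0 F [ 0.1 -0.1 -0.9]
turn units [0.001 0.005 0.002] | world d [-0.4  0.4 -3.8] | shift in cur tool [ 0.095  0.01  -0.009] | in goal tool [ 0.095  0.01  -0.009] q6 -0.45
```

View pics/w5.png

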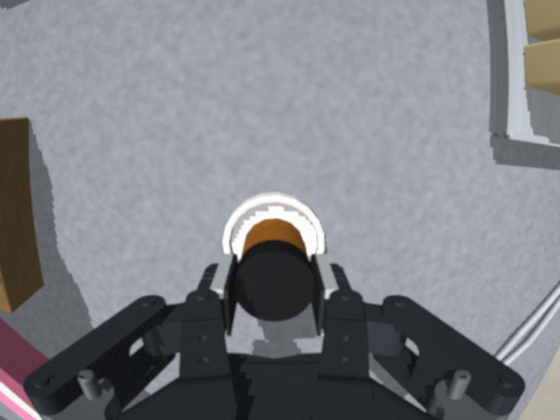

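Centred over the tray (ring at 274,240). Now I lower to the floor in small steps.

Call:
carry_out(
  steps=[
    [185,0.02,0,0,0,0,0],
    [185,0.02,0,0,0,0,0],
    [185,0.02,0,0,0,0,0],
    [185,0.02,0,0,0,0,0],
    [185,0,0,0,0,0,0],
  ],
)

```text
time_s: 10.55
ee_pos: [636.4, -241.8, 26.3]
tcp_rot: [-0.0, 1.571, -0.0]
contact_force: [-1.3, -0.1, 3.9]
grip_width: 34.9
```

Call:
carry_out(
  steps=[
    [165,0,0,0,0,0,0],
    [150,0,0,0,0,0,0],
    [143,0,0,0,0,0,0],
    [138,0,0,0,0,0,0],
    [132,0,0,0,0,0,0],
    [120,0,0,0,0,0,0],
    [80,0,0,0,0,0,0],
    [40,0,0,0,0,0,0],
    [0,0,0,0,0,0,0],
    [0,0,0,0,0,0,0],
    [0,-0.3,0,0,0,0,0],
    [0,-0.5,0,0,0,0,0],
    [0,-0.8,0,0,0,0,0],
    [0,-0.9,0,0,0,0,0],
    [0,-0.9,0,0,0,0,0],
    [0,-0.9,0,0,0,0,0],
    [0,-0.5,0,0,0,0,0],
    [0,0,0,0,0,0,0],
    [0,0,0,0,0,0,0],
  ],
)

```text
time_s: 12.45
ee_pos: [636.4, -241.8, 218.8]
tcp_rot: [-0.0, 1.57, -0.0]
contact_force: [-0.1, 0.0, -1.0]
grip_width: 85.6
```

```bash
python3 - <<'E'
from h import *
from plant import ctrl,grab_frame
f=grab_frame("wrist"); cv2.imwrite("pics/w6.png",f["image"][:,:,::-1])
plan([425,-226,230],0,ctrl.get_obs())
E
```

```text
t 12.5 pos [ 636.  -241.6  217.8] jaw yaw 0.0 tilt [-7.e-04  4.e-04 -1.e+00] grip 85.4 F [-0.2 -0.3 -1.2]
turn units [ 0.001 -0.005 -0.003] | world d [-211.    15.6   12.2] | shift in cur tool [-0.302  0.39  -5.275] | in goal tool [-0.306  0.39  -5.275] q6 -0.45
```

View pics/w6.png

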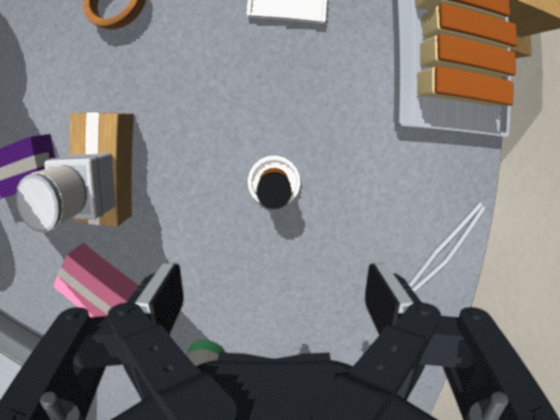

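The jar stands upright in its tray at (274,185). Next, back over the stack for the can.

Call:
carry_out(
  steps=[
    [0,0,0.02,-0.3,0,0,0],
    [0,0,0.05,-0.6,0,0,0],
    [0,0,0.05,-0.8,0,0,0],
    [0,0,0.06,-0.9,0,0,0],
    [0,0,0.06,-0.9,0,0,0],
    [0,0,0.06,-0.8,0,0,0],
    [0,0,0.05,-0.6,0,0,0],
    [0,0,0.04,-0.375,0,0,0],
    [0,0,0,0,0,0,0],
    [0,0,0,0,0,0,0],
  ],
)

```text
time_s: 13.5
ee_pos: [425.5, -226.2, 217.7]
tcp_rot: [0.001, 1.571, 0.0]
contact_force: [-0.1, 0.3, 0.3]
grip_width: 85.2
```

```bash
cat > can.py <<'E'
from h import *
from plant import ctrl,grab_frame
import sys
f=grab_frame("wrist"); cv2.imwrite("pics/w7.png",f["image"][:,:,::-1])
plan([425,-226,119],0,ctrl.get_obs())
for X in ([425,-226,147],[425+27,-226,147],[425-27,-226,147],[425,-226+27,147],[425,-226-27,147]): print(proj(f,X,True).round(1))
E
python3 can.py
```

```text
t 13.55 pos [ 425.9 -226.3  217.7] jaw yaw -0.0 tilt [-2.e-04  3.e-04 -1.e+00] grip 85.3 F [0.8 0.2 0.2]
turn units [-0.    -0.002 -0.002] | world d [ -0.9   0.3 -98.7] | shift in cur tool [ 2.468  0.007 -0.022] | in goal tool [ 2.468  0.008 -0.023] q6 -0.61
[272.9 218.9]
[310.  218.8]
[235.8 218.9]
[272.8 182.2]
[273.  253.1]
```

View pics/w7.png

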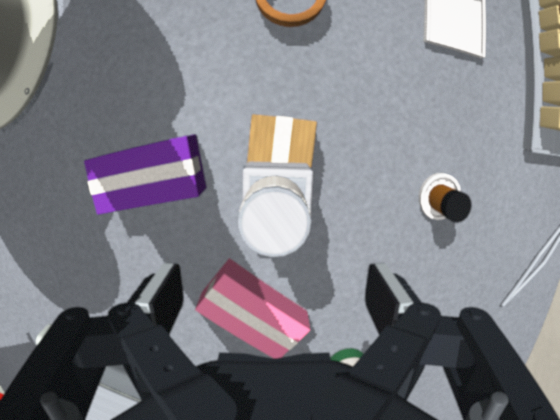

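Call:
carry_out(
  steps=[
    [0,0.3,-0.03,0.01,0,0,0],
    [0,0.6,0,0,0,0,0],
    [0,0.6,0,0,0,0,0],
    [0,0.5,0,0,0,0,0],
    [0,0.35,0,0,0,0,0],
    [0,0.168,0,0,0,0,0],
    [40,0,0,0,0,0,0],
    [65,0,0,0,0,0,0],
    [75,0,0,0,0,0,0],
    [82,0,0,0,0,0,0],
    [88,0,0,0,0,0,0],
    [94,0,0,0,0,0,0],
    [100,0,0,0,0,0,0],
    [108,0,0,0,0,0,0],
    [118,0,0,0,0,0,0],
    [132,0,0,0,0,0,0],
    [132,0,0,0,0,0,0],
  ],
  squeeze=35,
)

```text
time_s: 15.25
ee_pos: [425.9, -227.5, 117.9]
tcp_rot: [-0.0, 1.57, -0.0]
contact_force: [-2.6, 2.2, 10.9]
grip_width: 52.8
```

```bash
python3 - <<'E'
from h import *
from plant import ctrl,grab_frame
f=grab_frame("wrist"); cv2.imwrite("pics/w8.png",f["image"][:,:,::-1])
plan([426.5,234.5,164],0,ctrl.get_obs())
E
```

```text
t 15.3 pos [ 425.9 -227.5  117.9] jaw yaw 0.0 tilt [ 5.e-04 -4.e-04 -1.e+00] grip 52.4 F [-3.4  1.4 11.4]
turn units [0.001 0.003 0.003] | world d [  0.6 462.   46.1] | shift in cur tool [-1.157 11.55   0.016] | in goal tool [-1.152 11.55   0.014] q6 -0.61
```

View pics/w8.png

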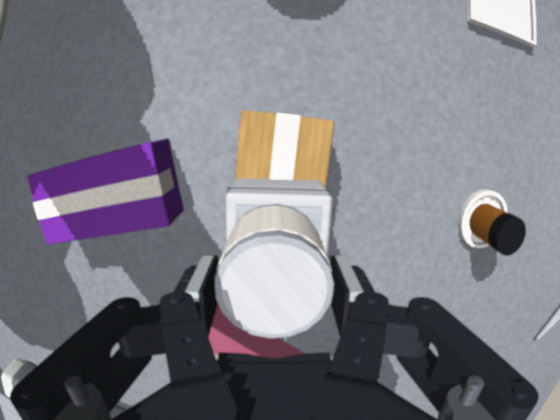

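Call:
carry_out(
  steps=[
    [132,-0.05,0,0,0,0,0],
    [132,-0.1,0,0,0,0,0],
    [132,-0.25,0,0,0,0,0],
    [132,-0.4,0,0,0,0,0],
    [132,-0.35,0,0,0,0,0],
    [132,0,0.15,0,0,0,0],
    [132,0,0.3,0,0,0,0],
    [132,0,0.5,0,0,0,0],
    [132,0,0.6,0,0,0,0],
    [132,0,0.7,0,0,0,0],
    [132,0,0.7,0,0,0,0],
    [132,0,0.7,0,0,0,0],
    [132,0,0.7,0,0,0,0],
    [132,0,0.7,0,0,0,0],
    [132,0,0.7,0,0,0,0],
    [132,0,0.7,0,0,0,0],
    [132,0,0.7,0,0,0,0],
  ],
)

```text
time_s: 17.0
ee_pos: [424.6, 60.4, 162.7]
tcp_rot: [-0.0, 1.572, 0.0]
contact_force: [1.3, -0.3, -2.1]
grip_width: 52.9
```

Call:
carry_out(
  steps=[
    [132,0,0.7,0,0,0,0],
    [132,0,0.7,0,0,0,0],
    [132,0,0.7,0,0,0,0],
    [132,0,0.7,0,0,0,0],
    [132,0,0.6,0,0,0,0],
    [132,0,0.5,0,0,0,0],
    [132,0,0.35,0,0,0,0],
    [132,0,0.15,0,0,0,0],
    [132,0,0.1,0.015,0,0,0],
    [132,0,0,0,0,0,0],
    [132,0,0,0,0,0,0],
  ],
)

```text
time_s: 18.1
ee_pos: [426.4, 238.0, 163.3]
tcp_rot: [0.0, 1.571, -0.001]
contact_force: [-0.2, 0.8, -2.3]
grip_width: 52.5
```

```bash
python3 - <<'E'
from h import *
from plant import ctrl,grab_frame
f=grab_frame("wrist"); cv2.imwrite("pics/w9.png",f["image"][:,:,::-1])
plan([426.5,234.5,27],0,ctrl.get_obs())
im=f["image"]
for th in (190,205):
  m=(im.min(axis=2)>th).astype(np.uint8); m[232:]=0
  m[:,:200]=0;m[:,350:]=0
  n,l,s,c=cv2.connectedComponentsWithStats(m); i=1+s[1:,4].argmax()
  cs,_=cv2.findContours((l==i).astype(np.uint8),0,1); P=np.array([atz(f,u,v,10,True)[:2] for u,v in max(cs,key=len).reshape(-1,2)],np.float32)
  print(s[i],cv2.minEnclosingCircle(P))
E
```

```text
t 18.15 pos [426.4 238.  163.3] jaw yaw -0.04 tilt [-1.e-04 -1.e-04 -1.e+00] grip 52.3 F [ 0.8 -0.2 -1.9]
turn units [-0.005 -0.001  0.001] | world d [ 1.000e-01 -3.500e+00 -1.363e+02] | shift in cur tool [ 3.409e+00 -8.600e-02  2.000e-03] | in goal tool [ 3.409e+00 -8.700e-02  1.000e-03] q6 0.39
[ 234  157   81   60 3064] ((426.4345397949219, 234.4817352294922), 39.55813217163086)
[ 234  157   80   60 2907] ((426.4316711425781, 234.58409118652344), 39.22727584838867)
```

View pics/w9.png

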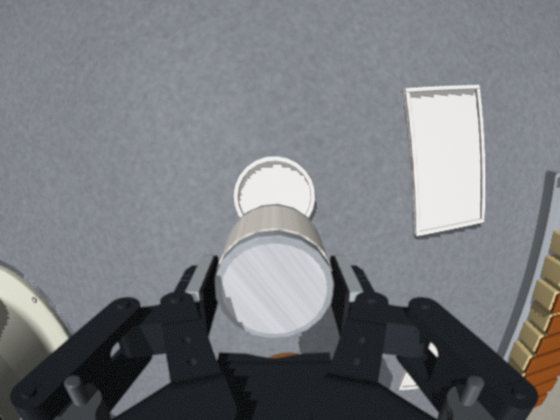

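Call:
carry_out(
  steps=[
    [132,0.2,-0.045,0,0,0,0],
    [132,0.4,-0.042,0,0,0,0],
    [132,0.6,0,0,0,0,0],
    [132,0.6,0,0,0,0,0],
    [132,0.6,0,0,0,0,0],
    [132,0.45,0,0,0,0,0],
    [132,0.3,0,0,0,0,0],
    [132,0.12,0,0,0,0,0],
    [132,0.05,0,0,0,0,0],
    [132,0.02,0,0,0,0,0],
    [132,0.02,0,0,0,0,0],
    [132,0.02,0,0,0,0,0],
    [132,0,0,0,0,0,0],
  ],
)

```text
time_s: 19.45
ee_pos: [426.6, 235.2, 28.4]
tcp_rot: [0.0, 1.57, 0.0]
contact_force: [-0.6, 0.2, -0.9]
grip_width: 52.6
```

```bash
python3 - <<'E'
from h import *
from plant import ctrl,grab_frame
f=grab_frame("wrist"); cv2.imwrite("pics/w10.png",f["image"][:,:,::-1])
plan([426.4,234.5,26.9],0,ctrl.get_obs())
E
```

```text
t 19.5 pos [426.6 235.2  28.4] jaw yaw 0.0 tilt [ 4.e-04  2.e-04 -1.e+00] grip 52.3 F [ 0.  -0.  -1.8]
turn units [ 0.     0.003 -0.001] | world d [-0.2 -0.7 -1.5] | shift in cur tool [ 0.037 -0.017 -0.004] | in goal tool [ 0.037 -0.017 -0.004] q6 0.38
```

View pics/w10.png

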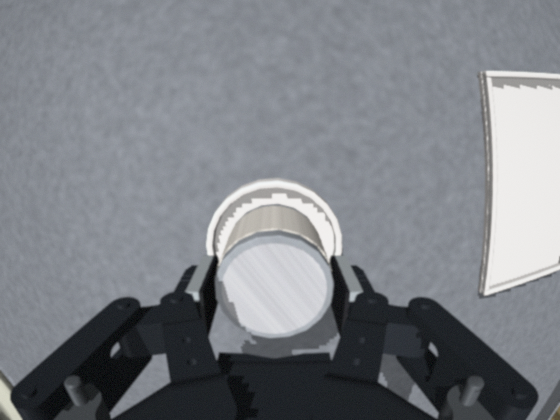

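The can hangs centred in its tray (ring centred on column 274). I lower the last 1.5 mm, watching the force.

Call:
carry_out(
  steps=[
    [132,0.02,-0.017,0,0,0,0],
    [132,0.02,0,0,0,0,0],
    [132,0.01,0,0,0,0,0],
    [132,0,0,0,0,0,0],
  ],
)

```text
time_s: 19.9
ee_pos: [426.5, 234.4, 26.9]
tcp_rot: [0.0, 1.57, 0.0]
contact_force: [-3.3, -2.2, 20.5]
grip_width: 52.8
```

Call:
carry_out(
  steps=[
    [132,-0.01,0,0,0,0,0],
    [118,0,0,0,0,0,0],
    [105,0,0,0,0,0,0],
    [95,0,0,0,0,0,0],
    [88,0,0,0,0,0,0],
    [80,0,0,0,0,0,0],
    [65,0,0,0,0,0,0],
    [30,0,0,0,0,0,0],
    [0,0,0,0,0,0,0],
    [0,0,0,0,0,0,0],
    [0,-0.3,0,0,0,0,0],
    [0,-0.5,0,0,0,0,0],
    [0,-0.8,0,0,0,0,0],
    [0,-0.8,0,0,0,0,0],
    [0,-0.8,0,0,0,0,0],
    [0,-0.4,0,0,0,0,0],
    [0,0,0,0,0,0,0],
    [0,0,0,0,0,0,0],
  ],
)

```text
time_s: 21.7
ee_pos: [426.3, 234.4, 170.9]
tcp_rot: [0.0, 1.57, 0.0]
contact_force: [0.2, -0.6, 0.3]
grip_width: 85.4
```

```bash
python3 - <<'E'
from h import *
from plant import ctrl,grab_frame
f=grab_frame("wrist"); cv2.imwrite("pics/w11.png",f["image"][:,:,::-1])
plan([427,-229,170],0,ctrl.get_obs())
E
```

```text
t 21.75 pos [426.  234.2 170.2] jaw yaw 0.0 tilt [-6.e-04 -2.e-04 -1.e+00] grip 85.4 F [-0.2  0.3 -0.5]
turn units [ 0.    -0.004  0.002] | world d [ 1.000e+00 -4.632e+02 -2.000e-01] | shift in cur tool [ 9.0000e-03 -1.1581e+01  2.5000e-02] | in goal tool [ 6.0000e-03 -1.1581e+01  2.6000e-02] q6 0.38
```

View pics/w11.png

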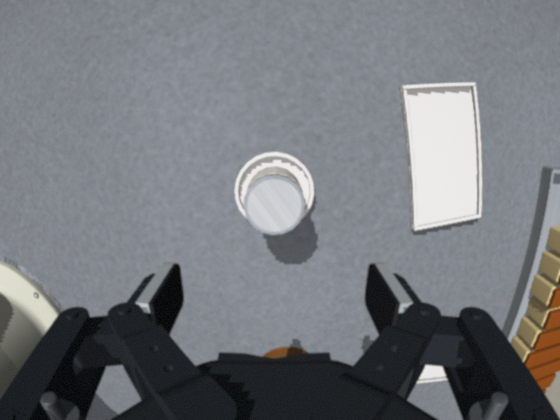

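The can stands in its tray at (275,195). Next is the tin, top at z 95.

Call:
carry_out(
  steps=[
    [0,0,-0.3,0,0,0,0],
    [0,0,-0.6,0,0,0,0],
    [0,0,-0.8,0,0,0,0],
    [0,0,-0.8,0,0,0,0],
    [0,0,-0.8,0,0,0,0],
    [0,0,-0.8,0,0,0,0],
    [0,0,-0.8,0,0,0,0],
    [0,0,-0.8,0,0,0,0],
    [0,0,-0.8,0,0,0,0],
    [0,0,-0.8,0,0,0,0],
    [0,0,-0.8,0,0,0,0],
    [0,0,-0.8,0,0,0,0],
    [0,0,-0.8,0,0,0,0],
    [0,0,-0.8,0,0,0,0],
    [0,0,-0.7,0,0,0,0],
    [0,0,-0.38,0.025,0,0,0],
    [0,0,0,0,0,0,0],
    [0,0,0,0,0,0,0],
  ],
)

```text
time_s: 23.55
ee_pos: [426.8, -228.1, 170.0]
tcp_rot: [0.001, 1.572, 0.0]
contact_force: [0.4, 0.9, 0.2]
grip_width: 85.3
```

```bash
python3 - <<'E'
from h import *
from plant import ctrl,grab_frame
f=grab_frame("wrist"); cv2.imwrite("pics/w12.png",f["image"][:,:,::-1])
plan([427,-229,67],0,ctrl.get_obs())
cv2.imwrite("pics/c12.png",cv2.resize(f["image"][150:250,220:330,::-1],(770,700)[:2] if 0 else (660,600),interpolation=cv2.INTER_CUBIC))
E
```

```text
t 23.6 pos [ 426.9 -227.8  170.2] jaw yaw 0.01 tilt [-1.e-03  9.e-04 -1.e+00] grip 85.4 F [-0.5  0.1  0.6]
turn units [ 0.002 -0.007 -0.007] | world d [ 1.000e-01 -1.200e+00 -1.032e+02] | shift in cur tool [ 2.579 -0.033  0.004] | in goal tool [ 2.579e+00 -3.100e-02  2.000e-03] q6 -0.61
```

View pics/c12.png

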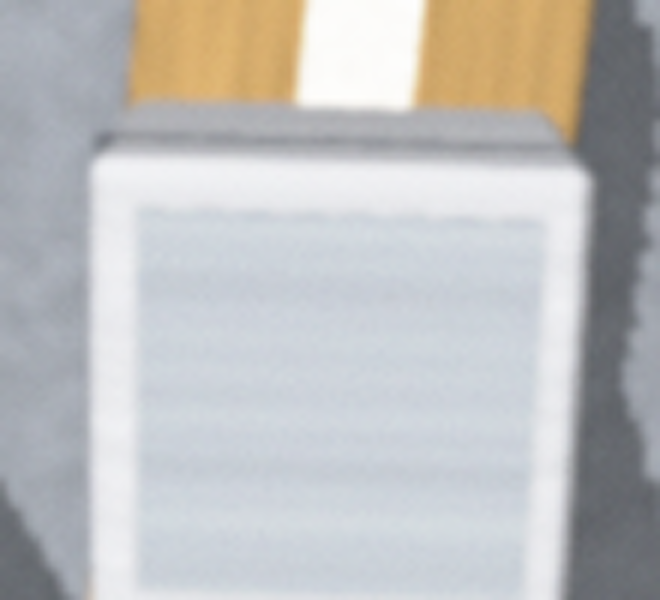

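```bash
python3 - <<'E'
from h import *
im=cv2.imread("pics/w12.png")
cv2.imwrite("pics/c13.png",cv2.resize(im[165:275,220:330],(660,660)[:2],interpolation=cv2.INTER_CUBIC)[:600])
E
```

```text
(no output)
```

View pics/c13.png

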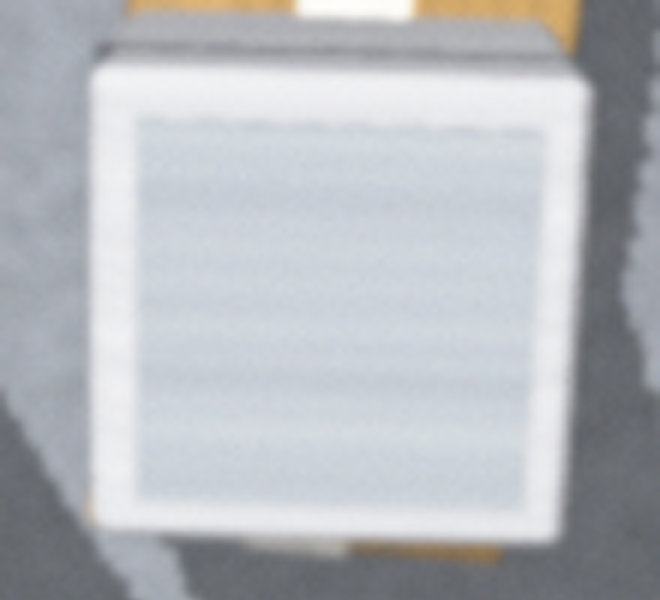

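```bash
python3 - <<'E'
from h import *
from plant import grab_frame
f=grab_frame("wrist")
P=np.array([atz(f,220+x/6-.42,165+y/6-.42,95,True)[:2] for x,y in ((92,66),(590,76),(560,544),(92,528))])
print(P.round(1),P.mean(0).round(1))
e=[P[1]-P[0],P[2]-P[3],P[0]-P[3],P[1]-P[2]]
for v in e: print(np.linalg.norm(v).round(1),np.degrees(np.arctan2(v[1],v[0])).round(2))
print(cv2.minAreaRect(P.astype(np.float32)))
E
```

```text
[[ 399.2 -196.5]
 [ 458.7 -197.7]
 [ 457.2 -258.5]
 [ 397.1 -256.2]] [ 428.1 -227.2]
59.5 -1.16
60.2 -2.15
59.8 87.98
60.9 88.57
((427.9090270996094, -227.32626342773438), (60.851959228515625, 60.16442108154297), 88.56949615478516)
```

Call:
carry_out(
  steps=[
    [0,0.3,-0.01,0.025,0.188,0,0],
    [0,0.6,0,0,0,0,0],
    [0,0.6,0,0,0,0,0],
    [0,0.5,0,0,0,0,0],
    [0,0.4,0,0,0,0,0],
    [0,0.179,0,0,0,0,0],
    [20,0,0,0,0,0,0],
    [42,0,0,0,0,0,0],
    [52,0,0,0,0,0,0],
    [58,0,0,0,0,0,0],
    [64,0,0,0,0,0,0],
    [70,0,0,0,0,0,0],
    [76,0,0,0,0,0,0],
    [84,0,0,0,0,0,0],
    [94,0,0,0,0,0,0],
    [108,0,0,0,0,0,0],
    [108,0,0,0,0,0,0],
  ],
  squeeze=40,
)

```text
time_s: 25.35
ee_pos: [428.5, -229.3, 67.9]
tcp_rot: [0.02, 1.57, -0.021]
contact_force: [-3.3, 1.8, 12.5]
grip_width: 60.6
```

```bash
python3 - <<'E'
from h import *
from plant import ctrl,grab_frame
f=grab_frame("wrist"); cv2.imwrite("pics/w14.png",f["image"][:,:,::-1])
plan([653.5,-8.5,120],-4.5,ctrl.get_obs())
E
```

```text
t 25.4 pos [ 428.5 -229.2   67.9] jaw yaw -1.5 tilt [ 4.e-04 -3.e-04 -1.e+00] grip 60.7 F [-3.   1.5 13.7]
turn units [0.374 0.003 0.002] | world d [225.  220.7  52.1] | shift in cur tool [-1.301  5.664  5.479] | in goal tool [-1.302  5.943  5.175] q6 -0.59
```

View pics/w14.png

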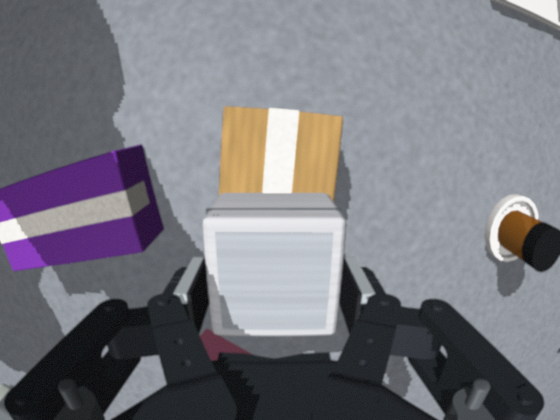

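Call:
carry_out(
  steps=[
    [108,-0.05,0,0,0,0,0],
    [108,-0.1,0,0,0,0,0],
    [108,-0.3,0,0,0,0,0],
    [108,-0.4,0,0,0.1,0,0],
    [108,-0.4,0,0,0.274,0,0],
    [108,0,0.15,0.13,0,0,0],
    [108,0,0.3,0.26,0,0,0],
    [108,0,0.5,0.43,0,0,0],
    [108,0,0.5,0.44,0,0,0],
    [108,0,0.5,0.44,0,0,0],
    [108,0,0.5,0.44,0,0,0],
    [108,0,0.5,0.44,0,0,0],
    [108,0,0.5,0.44,0,0,0],
    [108,0,0.5,0.44,0,0,0],
    [108,0,0.5,0.43,0,0,0],
    [108,0,0.5,0.43,0,0,0],
    [108,0,0.45,0.4,0,0,0],
    [108,0,0.34,0.3,0,0,0],
    [108,0,0.15,0.13,0,0,0],
    [108,0,0,0,0,0,0],
  ],
)

```text
time_s: 27.4
ee_pos: [652.4, -9.5, 116.5]
tcp_rot: [0.06, 1.571, -0.06]
contact_force: [-0.3, 0.3, -2.0]
grip_width: 61.1
```

```bash
python3 - <<'E'
from h import *
from plant import ctrl,grab_frame
f=grab_frame("wrist"); cv2.imwrite("pics/w15.png",f["image"][:,:,::-1])
plan([653.5,-8.5,26.9],-4.5,ctrl.get_obs())
E
```

```text
t 27.45 pos [651.8 -10.2 116.7] jaw yaw -4.44 tilt [-0.0011 -0.     -1.    ] grip 60.7 F [-0.1  0.5 -1.5]
turn units [ 0.008 -0.008  0.001] | world d [  1.7   1.7 -89.8] | shift in cur tool [2.244 0.047 0.042] | in goal tool [2.244 0.047 0.039] q6 -0.03
```

View pics/w15.png

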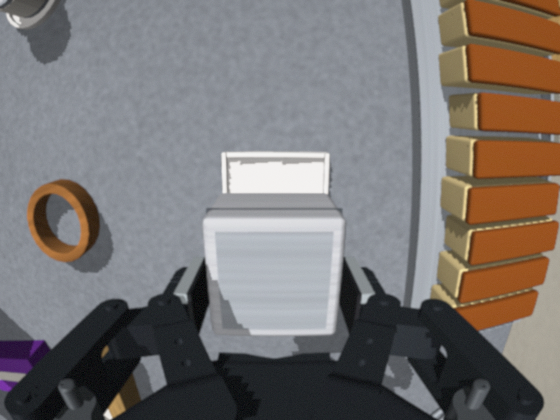

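The tray's back rim (row 152, columns 221 to 330) is level with the tin, so the yaw matches. A numeric check of the tray corners follows.

```bash
python3 - <<'E'
from h import *
from plant import grab_frame
f=grab_frame("wrist")
A=atz(f,221,152,10,True)[:2];B=atz(f,330.5,152,10,True)[:2]; v=B-A
print(A,B,np.linalg.norm(v),np.degrees(np.arctan2(v[1],v[0])))
u=v/np.linalg.norm(v); print("centre",(A+B)/2+44*np.array([u[1],-u[0]]))
im=f["image"]; cv2.imwrite("pics/c15.png",cv2.resize(im[140:220,210:345,::-1],(800,474),interpolation=cv2.INTER_CUBIC))
E
```

```text
[612.89394859  38.15080186] [701.03622168  31.30667816] 88.40759206398502 -4.440027677741136
centre [653.55880027  -9.13921211]
```

View pics/c15.png

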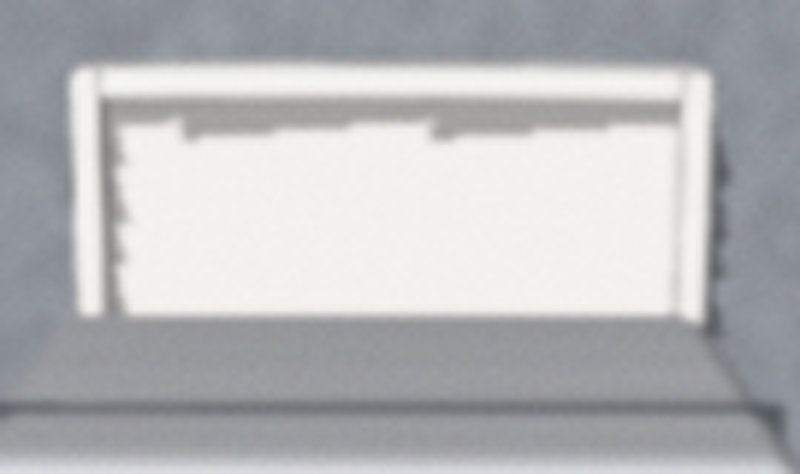

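Call:
carry_out(
  steps=[
    [108,0.2,0.01,0.035,0,0,0],
    [108,0.4,0,0,0,0,0],
    [108,0.5,0,0,0,0,0],
    [108,0.45,0,0,0,0,0],
    [108,0.3,0,0,0,0,0],
    [108,0.17,0,0,0,0,0],
    [108,0.08,0,0,0,0,0],
    [108,0.04,0,0,0,0,0],
    [108,0.03,0,0,0,0,0],
    [108,0,0,0,0,0,0],
    [108,0,0,0,0,0,0],
  ],
)

```text
time_s: 28.6
ee_pos: [653.9, -10.2, 31.0]
tcp_rot: [0.062, 1.569, -0.062]
contact_force: [-0.3, 0.1, -2.2]
grip_width: 60.9
```

```bash
python3 - <<'E'
from h import *
from plant import ctrl,grab_frame
f=grab_frame("wrist"); cv2.imwrite("pics/w16.png",f["image"][:,:,::-1])
plan([653.5,-9.5,26.9],-4.5,ctrl.get_obs())
E
```

```text
t 28.65 pos [653.9 -10.2  31. ] jaw yaw -4.49 tilt [ 6.e-04 -0.e+00 -1.e+00] grip 60.7 F [ 0.4 -0.7 -1.7]
turn units [ 0.001  0.004 -0.   ] | world d [-0.4  0.7 -4.1] | shift in cur tool [ 0.102  0.015 -0.011] | in goal tool [ 0.102  0.015 -0.011] q6 -0.03
```

View pics/w16.png

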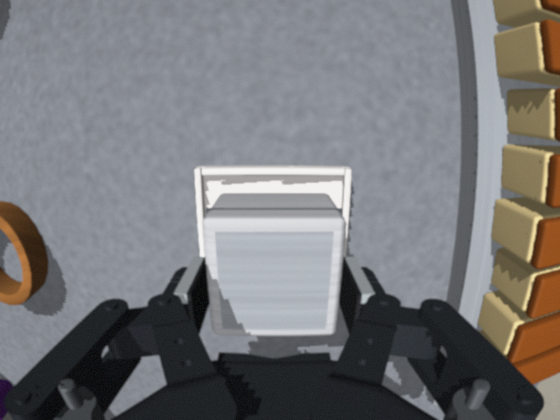

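Call:
carry_out(
  steps=[
    [108,0.03,0.015,0,0,0,0],
    [108,0.025,0,0,0,0,0],
    [108,0.02,0,0,0,0,0],
    [108,0.01,0,0,0,0,0],
    [108,0,0,0,0,0,0],
  ],
)

```text
time_s: 29.15
ee_pos: [653.7, -9.6, 27.1]
tcp_rot: [0.062, 1.57, -0.062]
contact_force: [-0.1, -0.3, -1.5]
grip_width: 60.6
```

Call:
carry_out(
  steps=[
    [108,0.01,0,0,0,0,0],
    [108,0,0,0,0,0,0],
  ],
)

```text
time_s: 29.35
ee_pos: [653.7, -9.6, 27.0]
tcp_rot: [0.062, 1.57, -0.062]
contact_force: [-0.5, 0.1, 4.2]
grip_width: 61.0
```

Contact at 4 N. Next I release and rise.

Call:
carry_out(
  steps=[
    [94,0,0,0,0,0,0],
    [82,0,0,0,0,0,0],
    [72,0,0,0,0,0,0],
    [65,0,0,0,0,0,0],
    [58,0,0,0,0,0,0],
    [45,0,0,0,0,0,0],
    [20,0,0,0,0,0,0],
    [0,0,0,0,0,0,0],
    [0,0,0,0,0,0,0],
    [0,-0.2,0,0,0,0,0],
    [0,-0.5,0,0,0,0,0],
    [0,-0.8,0,0,0,0,0],
    [0,-0.8,0,0,0,0,0],
    [0,-0.6,0,0,0,0,0],
    [0,-0.3,0,0,0,0,0],
    [0,0,0,0,0,0,0],
  ],
)

```text
time_s: 30.95
ee_pos: [654.6, -9.6, 156.5]
tcp_rot: [0.061, 1.567, -0.062]
contact_force: [0.8, 0.2, -0.4]
grip_width: 85.2
```

```bash
python3 - <<'E'
from h import *
from plant import ctrl,grab_frame
f=grab_frame("wrist"); cv2.imwrite("pics/w17.png",f["image"][:,:,::-1])
plan([428.5,-218,150],-5.6,ctrl.get_obs())
E
```

```text
t 31.0 pos [653.8  -9.6 154.9] jaw yaw -4.49 tilt [ 7.e-04 -1.e-04 -1.e+00] grip 85.4 F [ 0.9 -0.5 -0.7]
turn units [0.138 0.005 0.   ] | world d [-225.3 -208.4   -4.9] | shift in cur tool [ 0.12  -5.636 -5.207] | in goal tool [ 0.123 -5.736 -5.097] q6 -0.03
```

View pics/w17.png

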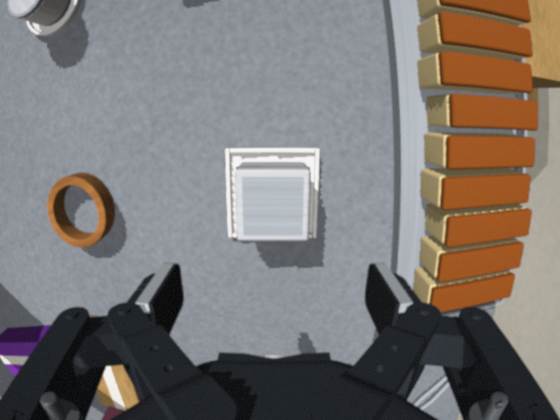

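The tin sits square in its tray (272,195). Now the carton.

Call:
carry_out(
  steps=[
    [0,0,0,0,0.138,0,0],
    [0,0,-0.3,-0.27,0,0,0],
    [0,0,-0.6,-0.53,0,0,0],
    [0,0,-0.7,-0.62,0,0,0],
    [0,0,-0.7,-0.62,0,0,0],
    [0,0,-0.7,-0.62,0,0,0],
    [0,0,-0.7,-0.62,0,0,0],
    [0,0,-0.7,-0.62,0,0,0],
    [0,0,-0.6,-0.53,0,0,0],
    [0,0,-0.45,-0.4,0,0,0],
    [0,0,-0.286,-0.267,0,0,0],
    [0,0,0,0,0,0,0],
    [0,0,0,0,0,0,0],
  ],
)

```text
time_s: 32.3
ee_pos: [428.2, -217.8, 154.1]
tcp_rot: [0.078, 1.57, -0.077]
contact_force: [0.5, 0.8, 0.1]
grip_width: 85.3
```

```bash
python3 - <<'E'
from h import *
from plant import ctrl,grab_frame
f=grab_frame("wrist"); cv2.imwrite("pics/w18.png",f["image"][:,:,::-1])
plan([428.5,-218,23],-5.6,ctrl.get_obs())
cv2.imwrite("pics/c18.png",cv2.resize(f["image"][125:275,190:360,::-1],(680,600),interpolation=cv2.INTER_CUBIC))
E
```

```text
t 32.35 pos [ 428.6 -217.6  154.3] jaw yaw -5.63 tilt [-7.e-04  7.e-04 -1.e+00] grip 85.3 F [-0.3  0.8 -0.3]
turn units [-0.003 -0.005 -0.004] | world d [-1.000e-01 -4.000e-01 -1.313e+02] | shift in cur tool [ 3.281 -0.013  0.   ] | in goal tool [ 3.281e+00 -1.100e-02 -2.000e-03] q6 -0.5
```

View pics/w18.png

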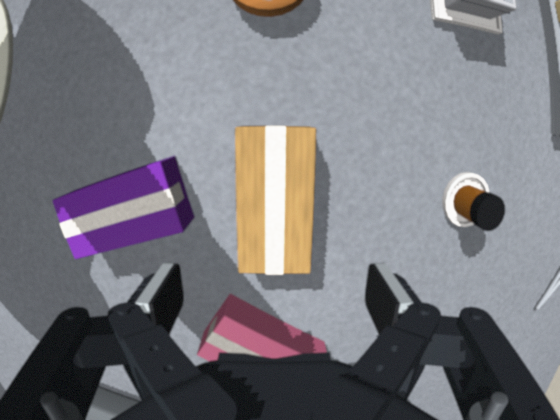

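View pics/c18.png

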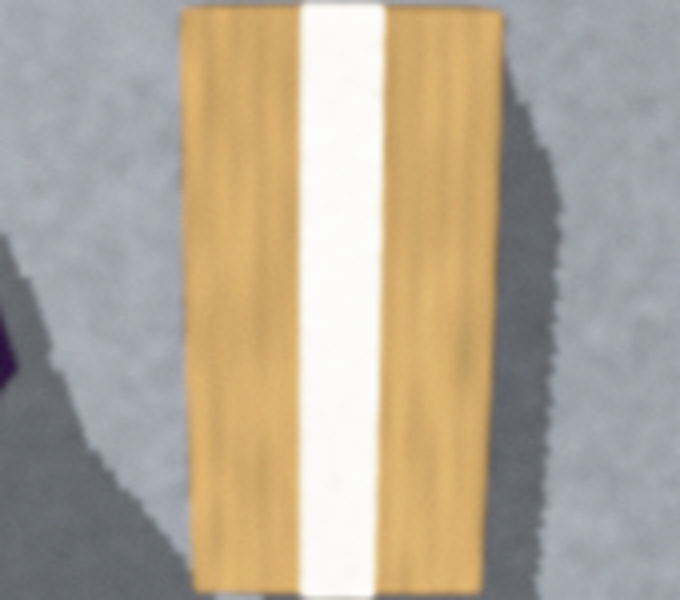

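The brown carton is aligned with the jaws. I measure its top corners at z 45.

```bash
python3 - <<'E'
from h import *
from plant import grab_frame
f=grab_frame("wrist")
P=np.array([atz(f,190+x/4-.4,125+y/4-.4,45,True)[:2] for x,y in ((180,8),(503,12),(482,594),(195,591))])
print(P.round(1),P.mean(0).round(1))
for v in [P[1]-P[0],P[2]-P[3],P[0]-P[3],P[1]-P[2]]: print(np.linalg.norm(v).round(1),np.degrees(np.arctan2(v[1],v[0])).round(2))
E
```

```text
[[ 403.8 -149.2]
 [ 468.3 -156.4]
 [ 455.2 -284.3]
 [ 390.5 -277.1]] [ 429.5 -216.8]
64.9 -6.36
65.1 -6.34
128.6 84.03
128.6 84.12
```

Call:
carry_out(
  steps=[
    [0,0.3,0.015,0.025,0.06,0,0],
    [0,0.6,0,0,0,0,0],
    [0,0.7,0,0,0,0,0],
    [0,0.7,0,0,0,0,0],
    [0,0.5,0,0,0,0,0],
    [0,0.3,0,0,0,0,0],
    [0,0.181,0,0,0,0,0],
    [15,0,0,0,0,0,0],
    [32,0,0,0,0,0,0],
    [42,0,0,0,0,0,0],
    [48,0,0,0,0,0,0],
    [54,0,0,0,0,0,0],
    [60,0,0,0,0,0,0],
    [68,0,0,0,0,0,0],
    [80,0,0,0,0,0,0],
    [98,0,0,0,0,0,0],
    [98,0,0,0,0,0,0],
  ],
  squeeze=50,
)

```text
time_s: 34.1
ee_pos: [429.7, -217.6, 24.5]
tcp_rot: [0.083, 1.568, -0.084]
contact_force: [-4.5, 2.4, 21.7]
grip_width: 63.5
```

```bash
python3 - <<'E'
from h import *
from plant import ctrl,grab_frame
f=grab_frame("wrist"); cv2.imwrite("pics/w19.png",f["image"][:,:,::-1])
plan([613.5,276.5,80],9.5,ctrl.get_obs())
E
```

```text
t 34.15 pos [ 429.6 -217.6   24.5] jaw yaw -6.08 tilt [ 8.e-04 -5.e-04 -1.e+00] grip 63.6 F [-3.3  2.7 22.3]
turn units [-1.948  0.006  0.004] | world d [183.9 494.1  55.5] | shift in cur tool [-1.391 12.77   3.263] | in goal tool [-1.388 11.425  6.572] q6 -0.49
```

View pics/w19.png

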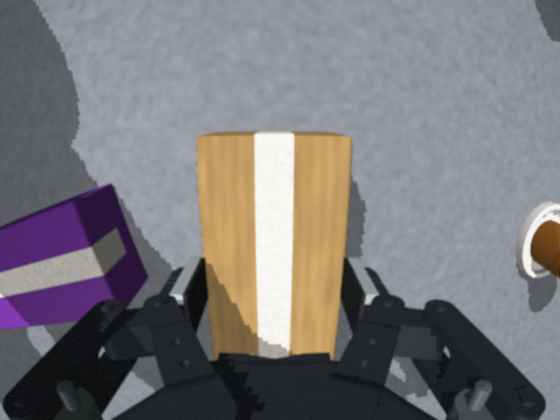

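Call:
carry_out(
  steps=[
    [98,-0.05,0,0,0,0,0],
    [98,-0.1,0,0,0,0,0],
    [98,-0.25,0,0,0,0,0],
    [98,-0.4,0,0,0,0,0],
    [98,-0.5,0,0,0,0,0],
    [98,-0.5,0,0,0,0,0],
    [98,-0.4,0,0,0,0,0],
    [98,-0.3,0,0,0,0,0],
    [98,0,0,0,-0.15,0,0],
    [98,0,0,0,-0.3,0,0],
    [98,0,0,0,-0.35,0,0],
    [98,0,0,0,-0.35,0,0],
    [98,0,0,0,-0.35,0,0],
    [98,0,0,0,-0.3,0,0],
    [98,0,0,0,-0.148,0,0],
    [98,0,0,0,0,0,0],
  ],
)

```text
time_s: 35.75
ee_pos: [429.3, -217.4, 123.3]
tcp_rot: [-0.13, 1.567, 0.131]
contact_force: [0.3, -0.3, -1.5]
grip_width: 63.0
```

```bash
python3 - <<'E'
from h import *
from plant import ctrl,grab_frame
f=grab_frame("wrist"); cv2.imwrite("pics/w20.png",f["image"][:,:,::-1])
plan([613.5,276.5,125],9.5,ctrl.get_obs())
E
```

```text
t 35.8 pos [ 429.4 -217.4  123.4] jaw yaw 9.48 tilt [-3.e-04  2.e-04 -1.e+00] grip 62.8 F [-1.   0.5 -2. ]
turn units [-0.003 -0.002 -0.002] | world d [184.1 493.9   1.6] | shift in cur tool [-0.039 11.421  6.574] | in goal tool [-0.041 11.419  6.579] q6 -0.76
```

View pics/w20.png

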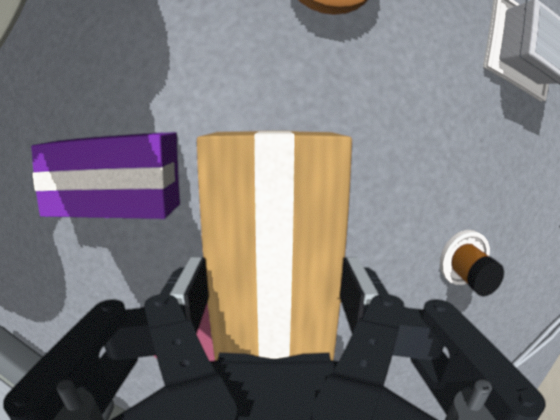

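Call:
carry_out(
  steps=[
    [98,0,0.15,0.086,0,0,0],
    [98,0,0.3,0.173,0,0,0],
    [98,0,0.45,0.26,0,0,0],
    [98,0,0.6,0.346,0,0,0],
    [98,0,0.6,0.346,0,0,0],
    [98,0,0.6,0.346,0,0,0],
    [98,0,0.6,0.346,0,0,0],
    [98,0,0.6,0.346,0,0,0],
    [98,0,0.6,0.346,0,0,0],
    [98,0,0.6,0.346,0,0,0],
    [98,0,0.6,0.346,0,0,0],
    [98,0,0.6,0.346,0,0,0],
    [98,0,0.6,0.346,0,0,0],
    [98,0,0.6,0.346,0,0,0],
    [98,0,0.6,0.346,0,0,0],
    [98,0,0.6,0.346,0,0,0],
    [98,0,0.6,0.346,0,0,0],
    [98,0,0.6,0.346,0,0,0],
    [98,0,0.6,0.346,0,0,0],
    [98,0,0.45,0.26,0,0,0],
  ],
)

```text
time_s: 37.8
ee_pos: [605.9, 259.0, 123.4]
tcp_rot: [-0.131, 1.567, 0.131]
contact_force: [-0.1, -0.2, -2.0]
grip_width: 63.3
```

Call:
carry_out(
  steps=[
    [98,0,0.3,0.173,0,0,0],
    [98,0,0.15,0.086,0,0,0],
    [98,0,0,0,0,0,0],
    [98,0,0,0,0,0,0],
  ],
)

```text
time_s: 38.2
ee_pos: [613.1, 275.1, 123.4]
tcp_rot: [-0.13, 1.567, 0.13]
contact_force: [0.1, -0.2, -1.6]
grip_width: 63.0
```

```bash
python3 - <<'E'
from h import *
from plant import ctrl,grab_frame
f=grab_frame("wrist"); cv2.imwrite("pics/w21.png",f["image"][:,:,::-1])
plan([613.5,276.5,28],9.5,ctrl.get_obs())
E
```

```text
t 38.25 pos [613.2 274.8 123.5] jaw yaw 9.47 tilt [-5.e-04 -3.e-04 -1.e+00] grip 63.0 F [ 0.5 -0.2 -1.6]
turn units [-0.004 -0.004  0.002] | world d [  0.3   1.7 -95.5] | shift in cur tool [2.388 0.04  0.015] | in goal tool [2.388 0.04  0.014] q6 0.17
```

View pics/w21.png

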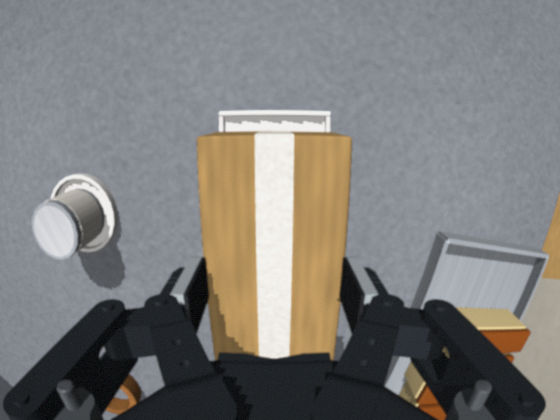

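```bash
python3 - <<'E'
from h import *
from plant import grab_frame
f=grab_frame("wrist")
A=atz(f,219.5,111,10,True)[:2];B=atz(f,330.5,111,10,True)[:2]; v=B-A
print(A,B,np.linalg.norm(v),np.degrees(np.arctan2(v[1],v[0])))
u=v/np.linalg.norm(v); print("centre",(A+B)/2+78*np.array([u[1],-u[0]]))
C=[atz(f,x,y,145,True)[:2] for x,y in((197,137),(351,137))]; print(C)
E
```

```text
[556.77984452 345.10298966] [646.1293893  359.98785623] 90.58090530791411 9.458126756267198
centre [614.27210409 275.60575812]
[array([571.74796814, 333.63391085]), array([634.12681651, 343.98763906])]
```

Call:
carry_out(
  steps=[
    [98,0.2,0.025,0.018,0,0,0],
    [98,0.4,0,0,0,0,0],
    [98,0.5,0,0,0,0,0],
    [98,0.5,0,0,0,0,0],
    [98,0.35,0,0,0,0,0],
    [98,0.2,0,0,0,0,0],
    [98,0.1,0,0,0,0,0],
    [98,0.045,0,0,0,0,0],
    [98,0.02,0,0,0,0,0],
    [98,0,0,0,0,0,0],
    [98,0,0,0,0,0,0],
  ],
)

```text
time_s: 39.4
ee_pos: [614.4, 276.9, 31.5]
tcp_rot: [-0.13, 1.566, 0.13]
contact_force: [-0.7, 0.3, -2.7]
grip_width: 62.8
```

```bash
python3 - <<'E'
from h import *
from plant import ctrl,grab_frame
f=grab_frame("wrist"); cv2.imwrite("pics/w22.png",f["image"][:,:,::-1])
plan([613.8,275.8,28.5],9.5,ctrl.get_obs())
E
```

```text
t 39.45 pos [614.3 276.9  31.4] jaw yaw 9.51 tilt [ 6.e-04  2.e-04 -1.e+00] grip 63.2 F [-0.4  0.3 -1.5]
turn units [ 0.001  0.005 -0.001] | world d [-0.5 -1.1 -2.9] | shift in cur tool [ 0.073 -0.024 -0.017] | in goal tool [ 0.073 -0.024 -0.017] q6 0.17
```

View pics/w22.png

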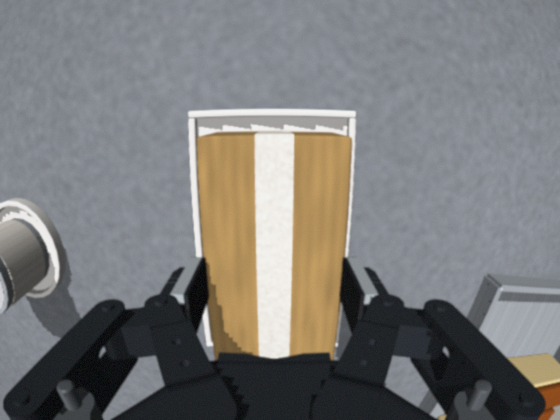

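Call:
carry_out(
  steps=[
    [98,0.025,-0.02,-0.017,0,0,0],
    [98,0.02,0,0,0,0,0],
    [98,0.015,0,0,0,0,0],
    [98,0.01,0,0,0,0,0],
    [98,0,0,0,0,0,0],
  ],
)

```text
time_s: 39.95
ee_pos: [613.5, 275.8, 28.8]
tcp_rot: [-0.13, 1.567, 0.13]
contact_force: [-3.3, -2.3, 9.3]
grip_width: 62.8
```

Contact at 9 N. I release slowly and rise.

Call:
carry_out(
  steps=[
    [86,0,0,0,0,0,0],
    [74,0,0,0,0,0,0],
    [64,0,0,0,0,0,0],
    [56,0,0,0,0,0,0],
    [48,0,0,0,0,0,0],
    [36,0,0,0,0,0,0],
    [18,0,0,0,0,0,0],
    [0,0,0,0,0,0,0],
    [0,0,0,0,0,0,0],
    [0,-0.2,0,0,0,0,0],
    [0,-0.5,0,0,0,0,0],
    [0,-0.8,0,0,0,0,0],
    [0,-0.8,0,0,0,0,0],
    [0,-0.8,0,0,0,0,0],
    [0,-0.8,0,0,0,0,0],
    [0,-0.5,0,0,0,0,0],
    [0,0,0,0,0,0,0],
    [0,0,0,0,0,0,0],
  ],
)

```text
time_s: 41.75
ee_pos: [613.5, 275.9, 204.7]
tcp_rot: [-0.13, 1.566, 0.13]
contact_force: [-0.8, 0.1, -0.6]
grip_width: 85.2
```

```bash
python3 - <<'E'
from h import *
from plant import ctrl,grab_frame
for n in("wrist","side","top"):
  f=grab_frame(n); cv2.imwrite(f"pics/{n}23.png",f["image"][:,:,::-1])
plan([613.5,275.8,200],9.5,ctrl.get_obs())
E
```

```text
t 41.9 pos [613.  275.6 203.1] jaw yaw 9.51 tilt [-1.7e-03 -6.0e-04 -1.0e+00] grip 85.2 F [ 0.2 -0.4 -0.6]
turn units [ 0.001 -0.013  0.002] | world d [ 0.5  0.2 -3.1] | shift in cur tool [0.078 0.001 0.014] | in goal tool [0.078 0.001 0.014] q6 0.17
```

View pics/wrist23.png

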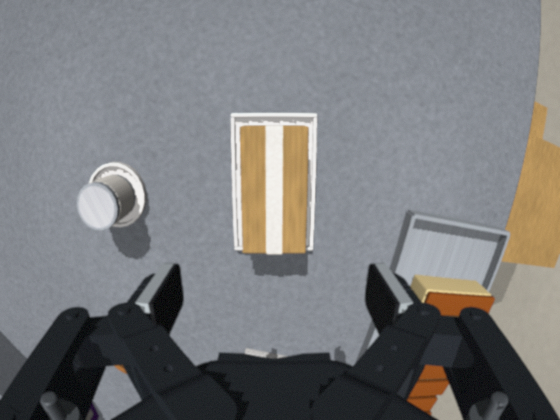

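View pics/side23.png

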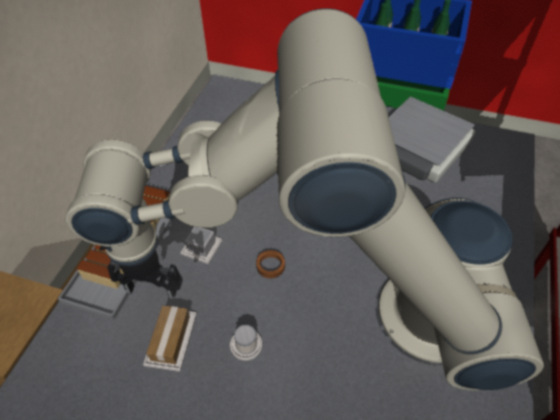

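View pics/top23.png

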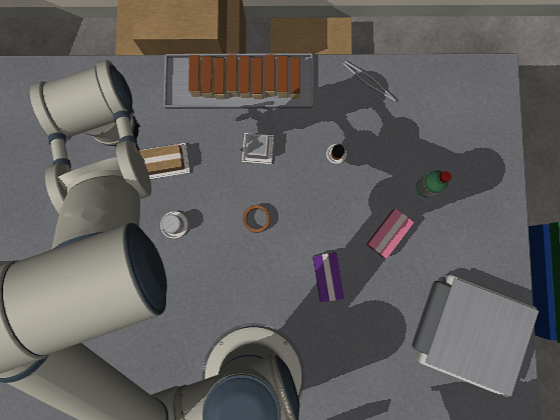

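All four stand in their trays (top: jar 337,153; can 174,223; tin 258,148; carton 165,160). The tape (257,217) and bottle (434,183) are where they were, and the gripper is open and clear. I hand in.

```bash
python3 - <<'E'
from plant import ctrl
print(ctrl.close_job())
E
```

```text
the job is handed in; nothing more can be done
None
```

I unstacked jar, can, tin and carton in that order and set each upright in its own tray. The tin was turned to about -4.5° and the carton to about 9.5° to square them with their trays. The job was handed in at about 42 s on the robot's clock, out of the 128 s allowed.

- **Placing:** I lowered each item slowly until the wrist felt the tray floor, then released it. The highest force I read was about 22 N, upward on the gripper while it closed on the carton. The can touched down at about 20 N, firmer than the others (4 to 9 N), so I backed off slightly before opening.
- **Last checks:** The final wrist and top pictures show the can and carton in their trays, with the carton square. The jar and tin were checked from above right after release, and the top picture shows them still in place. The tape roll and sauce bottle are where they started, by eye rather than measured. The gripper was open and about 200 mm up, with no contact.
- **Disagreements:** Camera measurements differed by 1 to 2 mm and about 1°, within the trays' clearance. No check failed. The hand-in gives no verdict, so these pictures are the only confirmation.

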